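# Check the sample stage with the thermometer wand

### The job

Draw the yellow-handled infrared thermometer wand up out of its holder, and first hold it upright and steady for a good second over the black reference disc, nose down, with the nose about 8 cm above the middle of the disc. Then turn it and hold it steady, pointing squarely at the middle of the white disc on the tilted sample stage, with the nose about 8 cm from the disc. Finish like that, still holding the wand up in the gripper, aimed at the white disc: do not put it down or let go; touch neither disc nor stage, and leave the jars, crucible and tweezers where they are.

Things in the scene. Friction and masses are not known exactly. Their poses are not given: they have to be found in the camera images.
- wand_center (a point): centre of the thermometer wand, 150 mm long, 160 g. z runs from nose to handle end: nose tip 75 mm away at -z, handle end 75 mm at +z. Nose half: round grey barrel, 24 mm, black at the nose. Handle: yellow block from 1 to 75 mm at +z, 34 mm along x, 28 mm along y, green display and red button on its -x face. Stands nose down at the start. It senses straight out of the nose, along -z
- holder_mouth (a point): centre of the 28 mm square mouth on top of the wand's holder, a black block 66 x 66 mm, 75 mm high, on a 90 mm aluminium foot, fixed. z is up. The pocket is 63 mm deep with 2 mm play round the barrel; nothing catches. The yellow handle is all above the holder
- ref_face (a point): centre of the top of the reference, a level matt black disc 76 mm across in an aluminium ring 96 mm across; its top is 20 mm above the bench, fixed. z is up. Holder and reference may stand on either side of the robot
- stage_face (a point): centre of the white disc (68 mm, in a brass ring 82 mm across) on a black head, 100 x 104 x 46 mm, in a yoke 150 mm wide, 120 deep, 115 high. z points straight out of the disc: up and tilted 24 to 38 degrees towards the robot's side, turned somewhat left or right. The head's hinge is stiff and stays put; the yoke is fixed
- jar_a_center (a point): bystander, to be left alone: small closed sample jar with a blue cap, 50 mm across, 70 mm high; this is its centre
- jar_b_center (a point): bystander, to be left alone: small closed sample jar with a red cap, 50 mm across, 70 mm high; this is its centre
- crucible_center (a point): bystander, to be left alone: small open white ceramic crucible, 52 mm across, 40 mm high; this is its centre
- tweezers_center (a point): bystander, to be left alone: flat steel tweezers lying on the bench, 120 mm long (its x), 14 mm wide, 6 mm high; this is its centre
Mind the look-alikes: they are no part of the job. What is shaped like the part that bears wand_center but turquoise is not meant.

How it is judged:
By the outcome, as a careful person would: the job done as asked, in the order asked, and still so for the second after the job is handed in, while the arm keeps its last pose, push and grip.
It also fails if it takes over 45 s, if anything falls off the work surface, if the arm or the gripper's body presses on something with over 40 N, if the wrist force passes 120 N, or if a joint passes its speed limit or range.

### The arm

A 6-joint arm with a two-finger parallel gripper is mounted at the origin on the work surface. World frame = base frame: x ahead of the robot, y to its left, z up, the work surface at z = 0. Lengths are in m, angles in rad, forces in N, time in s.
With the tool pointing down it reaches from about 0.35 to 0.975 m from the base axis. Payload 4.9 kg.
Tool frame: the origin (TCP) lies midway between the tips of the shut fingers; the grasp point (between the pads) lies 19 mm behind it (r.hold_point_z is the distance from the TCP to the grasp point, in m); z points along the fingers, y is the line along which they close (so a half turn about z gives the same grasp; the last joint's range is limited). The gripper opens to 85 mm and grips with 20 to 120 N. Pads are 22 mm wide; open, the fingers measure 114 mm over their backs; the gripper's body (76 mm by 85 mm) begins 54 mm behind the grasp point. The pads swing forward as they close: fully open they stand 13 mm farther back than shut.
Start: joints at [-1.236, 0.053, 1.613, -0, 1.476, -0.119], TCP at [0.274, -0.562, 0.231] pointing down, gripper open.
Joint ranges: [-3.01, 3.01], [-1.01, 2.22], [0.06, 2.58], [-1.02, 4.17], [0.09, 2.62], [-3.14, 3.14]. Speed limits (rad/s): [2.57, 2.57, 3.14, 3.14, 3.14, 3.14].

### API

Orientations are given as a unit quaternion [w, x, y, z].
In Python, from bench import r gives the robot as it stands.
- The arm moves only by the tool drive_tool, never from a script. Its argument "moves" is a list of rows, each a list of 5 numbers: the shift along the tool's x, y, z in mm, then the turn about the tool's z in degrees, then the finger opening in mm, from 0 to 85.4. A call has 1 to 8 rows; each row is the pose to reach, as a shift and turn from the pose commanded when the call began, along the tool's axes at that moment; what a row does not reach only later rows make up. A row lasts 1/10 s, in which the tool goes at most 50 mm and 8.59 degrees, less where a joint would pass 70% of its speed; a pose out of reach is approached as far as the arm can. A call with a gripper value outside its range is refused whole. The fingers move at their own pace and stop on an object; "grip_force" is the grip in N (left out, the last holds). Time passes only in rows, so rows that repeat a pose let the fingers close. It gives the time, the measured TCP pose, the force, the opening and the grip force at its end, in the units of the state.
- r.state(): the state, without advancing time (a new reading comes with each control period).
- r.grab_frame(name): name is "side" or "top"; returns the picture (480x640x3 uint8, blue, green, red); there is no depth.
- r.camera_info(name): a dict with "intrinsics" (3x3 intrinsics, pixels), "rvec" (rotation vector, rad) and "tvec" (3), from world to camera coordinates, as OpenCV has them. Camera axes: x right, y down, z forward; pixel columns grow to the right and rows downward; lengths in m; the calibration is good to about 2 mm. A picture is of the moment at which its call begins. camera_info takes no time and is no camera call.
- r.sign_off(): hands the job in; it is judged then, once.
Trained networks look in the newest picture that a camera, given by its name, has taken for a name from the list of things; names that differ only in an ending like _2 or _b are one class to them, and where a whole thing is asked for, a point or a joint stands for the part that bears it (a point fixed in the world has none). Each returns a list of dicts, best first, with "confidence" (0 to 1); they miss things now and then, are a little off and sometimes report something else, mostly with a low value. They report only what shows in the picture. A call takes as long as a camera call. They do not tell look-alikes from the thing itself.
- r.masks_of(camera, name): "region" (480x640 bool, what is visible of it) and "at" ([column, row] in pixels, amid what is visible of it).
The state is a dict: "time": time; "qpos": joint angles; "joint_vel": joint speeds; "joint_efforts": joint torques, N m; "tool_pos": TCP position; "ee_rot": TCP orientation; "ft_force": force on the tool from outside, world axes, zero at the start; "wrist_torque": the same for the moment, N m; "width": opening from 0.0 (shut) to 1.0 (fully open); "gripper_force": force on a finger pad.
Only numpy, scipy, OpenCV 4.12 (cv2) and the standard library are available. Lean on these libraries where they do the work, as an engineer would, in place of code of your own. Each camera call takes 0.05 s, during which the arm holds its last target. There are 200 camera calls.

## Working session

There is one attempt and no reset: what is moved stays moved. The work goes in short steps, Python scripts to look and compute and a tool call to move; the robot and the scene stay as the last step left them, time stands still between calls to the robot, and variables do not carry over. Pictures are saved under pics/ and viewed, at most 10 in all, crops included, and the job is handed in when it is done.

Besides the shell and the picture viewer there is one more tool, called as name(argument=value, ...), one argument or row to a line, values as JSON. drive_tool: Moves the arm, as the interface text tells. Its arguments: {"type":"object","properties":{"moves":{"type":"array","items":{"type":"array","items":{"type":"number"}}},"grip_force":{"type":"number"}},"required":["moves"]}

```bash
ls; mkdir -p pics
python3 - <<'E'
from bench import r
import cv2,numpy as np
for n in("side","top"):
    cv2.imwrite(f"pics/{n}0.png",r.grab_frame(n))
    c=r.camera_info(n);R=cv2.Rodrigues(np.array(c["rvec"]))[0]
    print(n,np.round(c["intrinsics"],1).tolist(),"pos",np.round(-R.T@np.array(c["tvec"]).ravel(),3),"\n",np.round(R,3))
s=r.state();print(s)
print(r.hold_point_z)
E
```

```text
pics
side [[624.3, 0.0, 311.1], [0.0, 624.3, 250.5], [0.0, 0.0, 1.0]] pos [-0.113  0.638  0.973] 
 [[-0.663 -0.749  0.015]
 [-0.523  0.449 -0.724]
 [ 0.536 -0.488 -0.689]]
top [[579.6, 0.0, 325.2], [0.0, 579.6, 235.8], [0.0, 0.0, 1.0]] pos [0.315 0.035 1.235] 
 [[-0.022 -1.    -0.005]
 [-0.98   0.022 -0.195]
 [ 0.195  0.001 -0.981]]
{'time': 0.1, 'qpos': array([-1.23600223e+00,  5.33162750e-02,  1.61416736e+00, -9.75677897e-06,
        1.47600740e+00, -1.18997835e-01]), 'joint_vel': array([ 0.0006323 , -0.00053509, -0.00353361, -0.00052033,  0.0002284 ,
        0.00014841]), 'joint_efforts': array([ 5.91662338e-04, -3.94900811e+01, -3.71363211e+01, -2.16911690e-04,
        3.89507521e-03, -6.92554835e-06]), 'tool_pos': array([ 0.27379584, -0.56120223,  0.23016382]), 'ee_rot': array([-9.43151435e-04,  9.74368810e-01,  2.24954488e-01, -1.07045491e-04]), 'ft_force': array([-0.37418476,  0.66160949, -1.38482222]), 'wrist_torque': array([-0.01836704, -0.01185356, -0.00675014]), 'gripper_force': 0.0, 'width': 0.9973098491968986}
0.0187
```

View pics/side0.png

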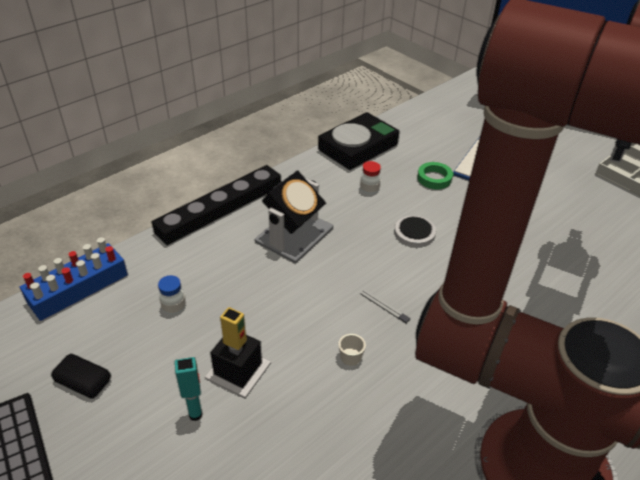

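View pics/top0.png

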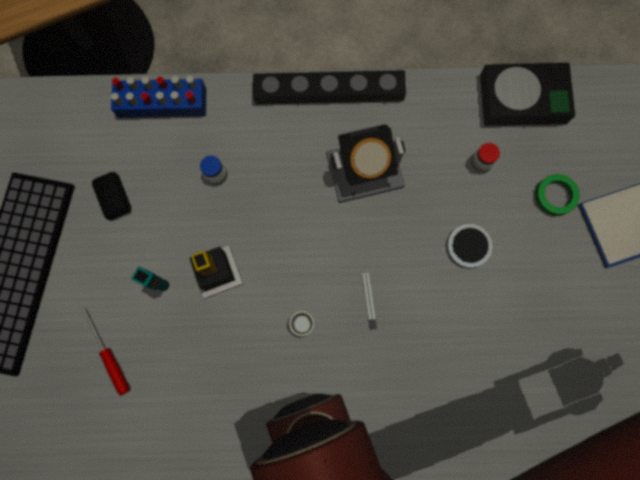

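Side view candidates: yellow wand (234,325) in black holder (237,360); turquoise look-alike (188,385), not meant. Reference disc: black disc with pale ring (415,230); the look-alikes are the green ring (435,175), the instrument with a grey plate (352,135) and the black strip (218,203). Stage white disc is at (299,196). In the top view these are wand (203,262), reference (470,245) and stage (371,158). I choose the yellow wand and check it in a crop.

Run:
```python
from bench import r
import cv2,numpy as np
I={n:cv2.imread(f"pics/{n}0.png") for n in("side","top")}
def crop(n,c,h,s): 
    x,y=c;return cv2.resize(I[n][y-h:y+h,x-h:x+h],(s,s),interpolation=cv2.INTER_CUBIC)
a=np.hstack([crop("side",(236,350),48,300),crop("top",(210,268),40,300)])
b=np.hstack([crop("side",(294,210),48,300),crop("top",(370,160),45,300)])
cv2.imwrite("pics/crop1.png",np.vstack([a,b]))
D={}
for n in I:
    r.grab_frame(n)
    for t in("wand_center","holder_mouth","ref_face","stage_face"):
        for k,m in enumerate(r.masks_of(n,t)):
            print(n,t,k,round(m["confidence"],2),np.round(m["at"],1),m["region"].sum(),cv2.boundingRect(m["region"].astype(np.uint8)))
            D[f"{n}_{t}_{k}"]=m["region"]
np.savez_compressed("masks.npz",**D)
```

```text
side wand_center 0 0.77 [235.4 330.4] 931 (221, 308, 26, 47)
side wand_center 1 0.6 [189.7 382.1] 1176 (175, 357, 28, 64)
side holder_mouth 0 0.69 [240.3 366.5] 2457 (206, 335, 65, 63)
side ref_face 0 0.84 [412.6 229.8] 1003 (396, 216, 40, 31)
side stage_face 0 0.62 [296.1 201.7] 2127 (262, 170, 64, 64)
top wand_center 0 0.9 [147.3 278.6] 504 (133, 267, 36, 24)
top wand_center 1 0.62 [203.8 260.4] 461 (191, 250, 27, 25)
top holder_mouth 0 0.91 [222.9 273.9] 1456 (190, 245, 53, 53)
top ref_face 0 0.86 [467.5 243.3] 1595 (446, 223, 47, 45)
top stage_face 0 0.92 [367.2 151.2] 2723 (339, 124, 60, 60)
```

View pics/crop1.png

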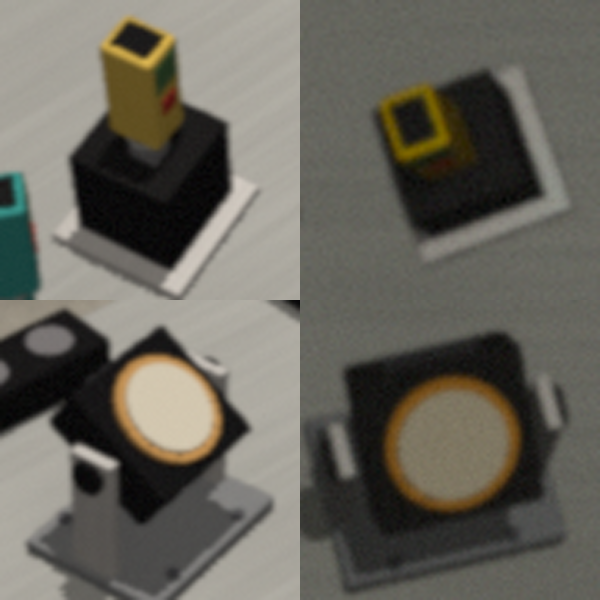

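Crop: the yellow wand with green display and red button stands in the black holder; the turquoise one stands to its left and is not used. The stage disc shows clearly as an ellipse in both views. Now I measure.

```bash
cat > geo.py <<'E'
import cv2,numpy as np
from bench import r
from scipy.optimize import least_squares
C={n:r.camera_info(n) for n in("side","top")}
K={n:np.array(C[n]["intrinsics"]) for n in C};RV={n:np.array(C[n]["rvec"],float).ravel() for n in C};TV={n:np.array(C[n]["tvec"],float).ravel() for n in C}
def proj(n,P): return cv2.projectPoints(np.atleast_2d(np.asarray(P,float)),RV[n],TV[n],K[n],None)[0].reshape(-1,2)
def rays(n,uv):
    R=cv2.Rodrigues(RV[n])[0];d=np.c_[uv,np.ones(len(uv))]@np.linalg.inv(K[n]).T@R
    return -R.T@TV[n],d
def onplane(n,uv,c,nn):
    o,d=rays(n,uv);t=((c-o)@nn)/(d@nn);return o+d*t[:,None]
def contour(img,seed,h,f,th,s=8):
    x,y=seed;g=f(img[y-h:y+h,x-h:x+h].astype(np.float32))
    g=cv2.resize(g,None,fx=s,fy=s,interpolation=cv2.INTER_CUBIC)
    m=(g>th).astype(np.uint8);_,L=cv2.connectedComponents(m);m=(L==L[h*s,h*s]).astype(np.uint8)
    c=max(cv2.findContours(m,cv2.RETR_EXTERNAL,cv2.CHAIN_APPROX_NONE)[0],key=len).reshape(-1,2)
    c=cv2.convexHull(c).reshape(-1,2) if 0 else c
    return (c+.5)/s-.5+np.array([x-h,y-h])
def rect(p,a,b):
    x,y,z,w=p;c,s=np.cos(w),np.sin(w)
    return np.array([[x+c*u*a-s*v*b,y+s*u*a+c*v*b,z] for u,v in((1,1),(1,-1),(-1,-1),(-1,1))])
E
python3 - <<'E'
from geo import *
I={n:cv2.imread(f"pics/{n}0.png") for n in("side","top")}
red=lambda p:p[...,2]
# stage
seeds={"side":(299,196),"top":(371,158)}
ct={n:contour(I[n],seeds[n],35,red,{"side":115,"top":85}[n]) for n in seeds}
for n in ct: print(n,[np.round(v,1) for v in cv2.fitEllipse(ct[n].astype(np.float32))])
def nrm(t,w): return np.array([np.sin(t)*np.cos(w),np.sin(t)*np.sin(w),np.cos(t)])
def res(p,cams=("side","top")):
    c=p[:3];nn=nrm(p[3],p[4]);o=[]
    for n in cams:
        e=np.linalg.norm(onplane(n,ct[n],c,nn)-c,axis=1)-p[5];o.append(e*1000/np.sqrt(len(e)))
    return np.concatenate(o)
s=least_squares(res,[.6,0,.12,.5,3.1,.041],loss="soft_l1",f_scale=.1,x_scale=[.01,.01,.01,.1,.1,.001]);p=s.x
print("stage",np.round(p[:3],4),"tilt,az",np.round(np.degrees(p[3:5]),1),"R",p[5],"rms",np.sqrt((res(p)**2).sum()/2))
# free R sensitivity: fix 41
s2=least_squares(lambda q:res(np.r_[q,.041]),p[:5],loss="soft_l1",f_scale=.1);print("R fixed",np.round(s2.x[:3],4),np.round(np.degrees(s2.x[3:]),1))
# ref
for n,sd,th in(("side",(415,230),-95),("top",(470,245),-65)):
    c=contour(I[n],sd,28,lambda p:-p.mean(-1),th)
    X=onplane(n,c,np.array([0,0,.02]),np.array([0,0,1.]))[:,:2].astype(np.float32);print("ref",n,cv2.minEnclosingCircle(X),cv2.fitEllipse(X))
# wand handle top, holder top
side=lambda a:np.array(a)/3.125+[188,302]-.3; top=lambda a:np.array(a)/3.75+[170,228]-.3
ws=side([(103,45),(130,17),(178,40),(150,68)]);wt=top([(80,100),(132,85),(150,145),(97,165)])
f=lambda q:np.r_[(proj("side",rect(q,.017,.014))-ws).ravel(),(proj("top",rect(q,.017,.014))-wt).ravel()]
s=least_squares(f,[.3,.25,.16,.2]);print("wand top",np.round(s.x[:3],4),np.degrees(s.x[3]),np.round(s.fun,1))
hs=side([(72,157),(228,125),(165,195)]);ht=top([(75,108),(190,70)])
f=lambda q:np.r_[(proj("side",rect(q,.033,.033))[[0,2,3]]-hs).ravel(),(proj("top",rect(q,.033,.033))[:2]-ht).ravel()]
s=least_squares(f,[.3,.25,.08,.2]);print("holder",np.round(s.x[:3],4),np.degrees(s.x[3]),np.round(s.fun,1))
for t in("jar_a","jar_b","crucible"):pass
for nm,a,b in(("jarA cap",(170,286),(210,163)),("jarB cap",(372,169),(488,153)),("cruc",(351,345),(301,323))):
    P=[K[n]@np.c_[cv2.Rodrigues(RV[n])[0],TV[n]] for n in("side","top")]
    X=cv2.triangulatePoints(P[0],P[1],np.array(a,float),np.array(b,float)).ravel();print(nm,np.round(X[:3]/X[3],3))
E
```

```text
side [array([299.2, 196.3]), array([30. , 38.1]), np.float64(135.7)]
top [array([370.2, 157.6]), array([38.2, 40.4]), np.float64(47.5)]
stage [ 0.6942 -0.0589  0.1224] tilt,az [ 34.5 187.4] R 0.04050961761786713 rms 0.6845572120122653
R fixed [ 0.6943 -0.059   0.1223] [ 35.2 189.8]
ref side ((0.5290626883506775, -0.27116164565086365), 0.03930208086967468) ((0.529097855091095, -0.27121177315711975), (0.0732622817158699, 0.07763618975877762), 33.16209030151367)
ref top ((0.5311411023139954, -0.27174320816993713), 0.037803299725055695) ((0.5311387181282043, -0.27216836810112), (0.07283881306648254, 0.07428857684135437), 30.940418243408203)
wand top [0.4866 0.27   0.1608] 17.07370501916615 [-1.5  0.3 -0.2 -1.3  0.5 -0.6 -0.4  1.2 -0.1  0.5  0.4 -0.2  0.6  0.8
  0.3  0.2]
holder [0.4883 0.2689 0.0746] 19.132693320994772 [-1.  -0.9  0.4 -1.4  0.1  2.2  0.2  0.7  0.4 -0.4]
jarA cap [0.71  0.274 0.058]
jarB cap [ 0.719 -0.315  0.06 ]
cruc [0.373 0.089 0.037]
```

Run:
```python
from geo import *
I={n:cv2.imread(f"pics/{n}0.png") for n in("side","top")}
top=lambda a:np.array(a,float)/3.3333+[325,115]-.3
side=lambda a:np.array(a,float)/3.125+[246,162]-.3
for z in(0.,.015):
    X=onplane("top",top([(52,277),(265,238)]),np.array([0,0,z]),np.array([0,0,1.]));d=X[1]-X[0]
    print("base front edge",np.round(X,3).tolist(),np.linalg.norm(d),"az",np.degrees(np.arctan2(d[0],-d[1]))+180)
    Y=onplane("side",side([(158,299),(272,205)]),np.array([0,0,z]),np.array([0,0,1.]));d=Y[1]-Y[0]
    print("side",np.round(Y,3).tolist(),np.linalg.norm(d),"az",np.degrees(np.arctan2(d[0],-d[1]))+180)
# model overlay: head face square + circle for candidate normals
vis=[]
for t,w in((34.5,187.4),(35,191)):
    t,w=np.radians([t,w]);c=np.array([.6943,-.059,.1223]);n=np.array([np.sin(t)*np.cos(w),np.sin(t)*np.sin(w),np.cos(t)])
    h=np.array([-np.sin(w),np.cos(w),0]);u=np.cross(n,h);row=[]
    for cam,(x,y) in(("side",(294,210)),("top",(370,160))):
        im=cv2.resize(I[cam][y-45:y+45,x-45:x+45],(360,300)[:1]*2,interpolation=cv2.INTER_CUBIC)
        a=np.linspace(0,2*np.pi,73)
        for rad in(.034,.041): 
            q=(proj(cam,c+rad*(np.cos(a)[:,None]*h+np.sin(a)[:,None]*u))-[x-45,y-45]+.5)*4
            cv2.polylines(im,[q.astype(np.int32)],True,(0,255,0),1)
        q=(proj(cam,[c+i*.05*h+j*.052*u for i,j in((1,1),(1,-1),(-1,-1),(-1,1))])-[x-45,y-45]+.5)*4
        cv2.polylines(im,[q.astype(np.int32)],True,(255,255,0),1);row.append(im[:300])
    vis.append(np.hstack(row))
cv2.imwrite("pics/ov1.png",np.vstack(vis))
```

```text
base front edge [[0.646, 0.001, 0.0], [0.669, -0.141, 0.0]] 0.14369158128218007 az 189.39003979487285
side [[0.648, -0.011, 0.0], [0.67, -0.143, 0.0]] 0.1329397338245127 az 189.19437171352527
base front edge [[0.642, 0.001, 0.015], [0.665, -0.139, 0.015]] 0.14194590205510382 az 189.39003979487288
side [[0.637, -0.001, 0.015], [0.658, -0.13, 0.015]] 0.1308911286576084 az 189.19437171352521
```

View pics/ov1.png

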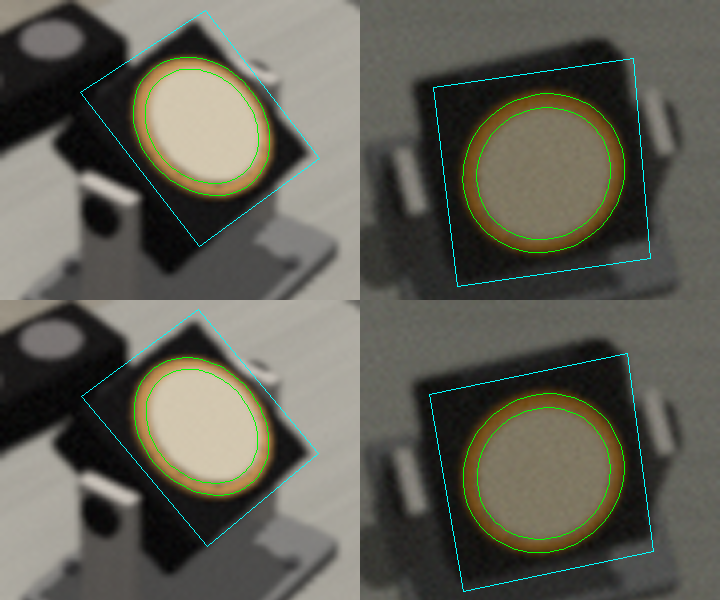

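The overlay fits at tilt about 35° and azimuth about 189.5°: the circles match in both views. Next I work out the first transit in tool axes.

```bash
cat > go.py <<'E'
import numpy as np
from bench import r
from scipy.spatial.transform import Rotation as Rn
def rel(target,az=None):
    s=r.state();q=s["ee_rot"];R=Rn.from_quat(np.r_[q[1:],q[0]]).as_matrix()
    d=R.T@(np.array(target)-s["tool_pos"])*1000
    a=np.degrees(np.arctan2(R[1,0],R[0,0]))
    t=None if az is None else round((a-az+180)%360-180,1)
    print("t",round(s["time"],2),"tcp",np.round(s["tool_pos"],4),"xaz",round(a,2),"tilt",round(np.degrees(np.arccos(-R[2,2])),2),"-> shift",np.round(d,1),"turn",t,"F",np.round(s["ft_force"],1),"w",round(s["width"]*85.4,1),"gf",round(s["gripper_force"],1),"q6",round(s["qpos"][5],2))
E
python3 -c "
from go import *
rel([.4875,.2695,.28],18)"
```

```text
t 0.6 tcp [ 0.274  -0.5617  0.2313] xaz 26.0 tilt 0.0 -> shift [ 556.3 -653.5  -48.7] turn 8.0 F [0.1 0.6 0.1] w 85.5 gf 0.0 q6 -0.12
```

drive_tool(
  moves=[
    [15, -18, -25, 0, 85],
    [40, -47, -50, 2, 85],
    [70, -82, -50, 4, 85],
    [100, -117, -50, 6, 85],
    [130, -152, -50, 8, 85],
    [160, -187, -50, 8, 85],
    [190, -222, -50, 8, 85],
    [220, -257, -50, 8, 85],
  ],
)

```text
time: 1.4
tool_pos: [0.3591, -0.2326, 0.2815]
ee_rot: [0.0, 0.988, 0.156, 0.0]
ft_force: [0.4, -0.0, -0.3]
width: 0.995
gripper_force: 0.0
```

```bash
python3 -c "
from go import *
rel([.4875,.2695,.28],18)"
```

```text
t 1.4 tcp [ 0.3591 -0.2326  0.2815] xaz 17.96 tilt 0.06 -> shift [ 276.9 -438.     1.4] turn -0.0 F [ 0.4 -0.  -0.3] w 85.0 gf 0.0 q6 0.51
```

drive_tool(
  moves=[
    [24, -38, 0, 0, 85],
    [48, -76, 0, 0, 85],
    [72, -114, 0, 0, 85],
    [96, -152, 0, 0, 85],
    [120, -190, 0, 0, 85],
    [144, -228, 0, 0, 85],
    [168, -266, 0, 0, 85],
    [192, -304, 0, 0, 85],
  ],
)

```text
time: 2.2
tool_pos: [0.4478, 0.1162, 0.2817]
ee_rot: [0.0, 0.988, 0.157, 0.001]
ft_force: [0.8, 0.2, 0.2]
width: 0.995
gripper_force: 0.0
```

```bash
python3 -c "
from go import *
rel([.4875,.2695,.28],18)"
```

```text
t 2.2 tcp [0.4478 0.1162 0.2817] xaz 18.02 tilt 0.08 -> shift [  85.2 -133.5    1.8] turn 0.0 F [0.8 0.2 0.2] w 85.0 gf 0.0 q6 1.35
```

drive_tool(
  moves=[
    [20, -32, 0, 0, 85],
    [42, -66, 0, 0, 85],
    [64, -100, 0, 0, 85],
    [78, -122, 0, 0, 85],
    [83, -131, 0, 0, 85],
    [83, -131, 0, 0, 85],
    [83, -131, 0, 0, 85],
    [83, -131, 0, 0, 85],
  ],
)

```text
time: 3.0
tool_pos: [0.4861, 0.2633, 0.2815]
ee_rot: [0.0, 0.988, 0.156, 0.0]
ft_force: [-0.7, -0.3, -1.3]
width: 0.996
gripper_force: 0.0
```

```bash
python3 -c "
from go import *
rel([.4875,.2695,.107],18)
import cv2
from geo import *
im=r.grab_frame('side');tim=r.grab_frame('top')
a=im[230:410,150:330];b=tim[190:330,140:280]
cv2.imwrite('pics/over.png',np.hstack([cv2.resize(a,(400,400)),cv2.resize(b,(400,400))]))"
```

```text
t 3.0 tcp [0.4861 0.2633 0.2815] xaz 17.92 tilt 0.02 -> shift [  3.2  -5.6 174.5] turn -0.1 F [-0.7 -0.3 -1.3] w 85.1 gf 0.0 q6 1.62
```

View pics/over.png

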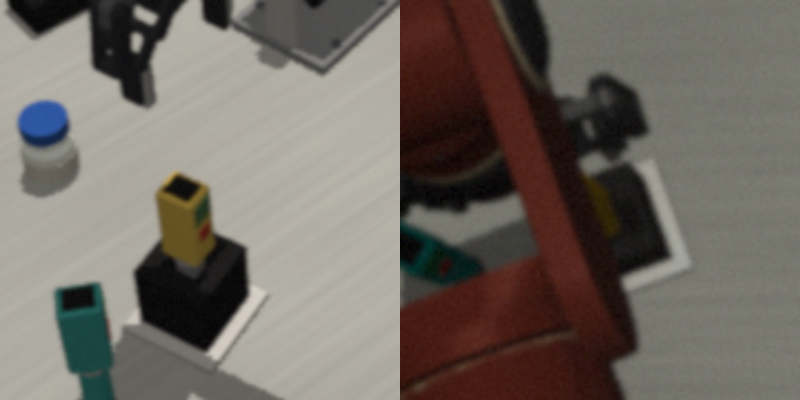

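The view shows the open fingers above and around the yellow wand (side crop 185,215). I correct 3/-5 mm and descend, pausing just above the handle to check.

drive_tool(
  moves=[
    [3, -5, 25, 0, 85],
    [3, -5, 55, 0, 85],
    [3, -5, 80, 0, 85],
    [3, -5, 93, 0, 85],
    [3, -5, 95, 0, 85],
    [3, -5, 95, 0, 85],
  ],
)

```text
time: 3.7
tool_pos: [0.4878, 0.2699, 0.187]
ee_rot: [-0.0, 0.988, 0.156, 0.0]
ft_force: [-0.2, 0.6, 1.3]
width: 0.993
gripper_force: 0.0
```

```bash
python3 -c "
from go import *
rel([.4875,.2695,.107],18)
import cv2
from geo import *
s=r.state();p=s['tool_pos']
im=r.grab_frame('side')
q=s['ee_rot'];R=Rn.from_quat(np.r_[q[1:],q[0]]).as_matrix()
for o in([0,0,0],[0,.0427,-.013],[0,-.0427,-.013]): 
    u=proj('side',p+R@np.array(o))[0];print(u);cv2.circle(im,tuple(np.round(u).astype(int)),1,(0,0,255),-1)
cv2.imwrite('pics/over2.png',cv2.resize(im[260:400,160:300],(560,560),interpolation=cv2.INTER_CUBIC))"
```

```text
t 3.7 tcp [0.4878 0.2699 0.187 ] xaz 17.97 tilt 0.04 -> shift [-0.5  0.3 80. ] turn -0.0 F [-0.2  0.6  1.3] w 84.8 gf 0.0 q6 1.63
[230.65519404 304.44726134]
[244.8784974  283.21684258]
[214.48936161 316.1037401 ]
```

View pics/over2.png

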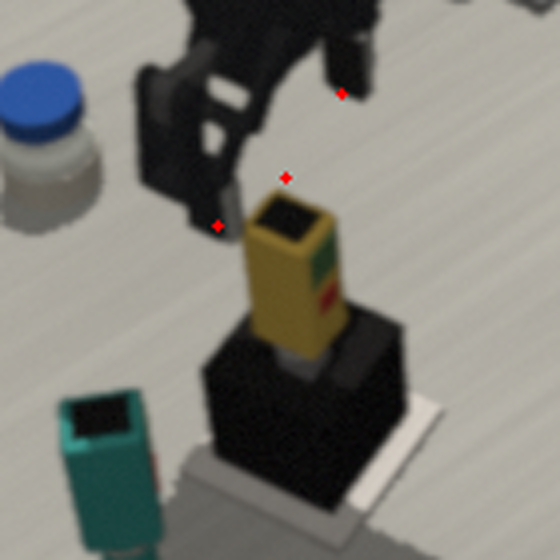

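The fingers straddle the handle (top at about 290,215 in the crop, TCP dot directly above). I descend 80 mm and close.

drive_tool(
  moves=[
    [0, 0, 25, 0, 85],
    [0, 0, 50, 0, 85],
    [0, 0, 72, 0, 85],
    [0, 0, 80, 0, 85],
    [0, 0, 80, 0, 50],
    [0, 0, 80, 0, 30],
    [0, 0, 80, 0, 10],
    [0, 0, 80, 0, 10],
  ],
  grip_force=60,
)

```text
time: 4.55
tool_pos: [0.4884, 0.2705, 0.1079]
ee_rot: [-0.0, 0.988, 0.156, 0.001]
ft_force: [-0.3, -3.8, 7.7]
width: 0.326
gripper_force: 15.3
```

drive_tool(
  moves=[
    [0, 0, 0, 0, 10],
    [0, 0, 0, 0, 10],
    [0, 0, 0, 0, 10],
  ],
)

```text
time: 4.85
tool_pos: [0.4885, 0.2706, 0.108]
ee_rot: [-0.0, 0.988, 0.156, 0.001]
ft_force: [-0.1, 1.3, 7.3]
width: 0.321
gripper_force: 59.5
```

drive_tool(
  moves=[
    [0, 0, -15, 0, 10],
    [0, 0, -40, 0, 10],
    [0, 0, -70, 0, 10],
    [0, 0, -95, 0, 10],
    [0, 0, -112, 0, 10],
    [0, 0, -118, 0, 10],
    [0, 0, -118, 0, 10],
  ],
)

```text
time: 5.55
tool_pos: [0.4876, 0.2701, 0.2248]
ee_rot: [-0.0, 0.988, 0.156, 0.0]
ft_force: [0.0, 0.6, -2.3]
width: 0.323
gripper_force: 59.4
```

```bash
python3 -c "
from go import *
rel([.530,-.272,.196],18)
import cv2
cv2.imwrite('pics/lift.png',cv2.resize(r.grab_frame('side')[200:380,140:320],(540,540),interpolation=cv2.INTER_CUBIC))"
```

```text
t 5.55 tcp [0.4876 0.2701 0.2248] xaz 18.0 tilt 0.04 -> shift [-127.2  528.7   28.7] turn 0.0 F [ 0.   0.6 -2.3] w 27.6 gf 59.4 q6 1.63
```

View pics/lift.png

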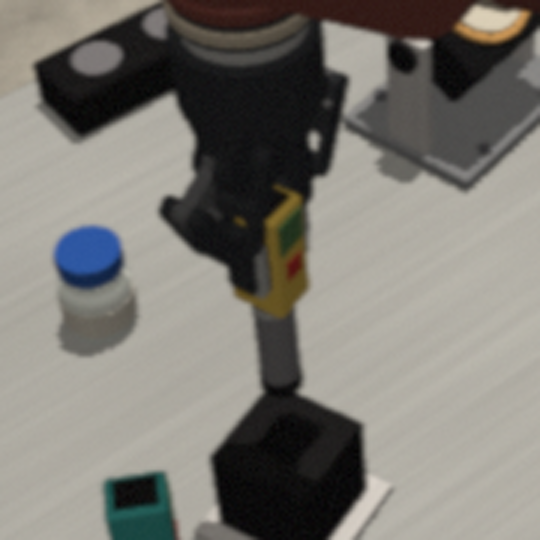

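The wand is out and upright in the grip (crop 278,300), clear of the holder mouth. Now I carry it to the reference.

drive_tool(
  moves=[
    [-3, 14, 0, 0, 10],
    [-9, 40, 0, 0, 10],
    [-17, 72, 0, 0, 10],
    [-26, 108, 0, 0, 10],
    [-35, 144, 0, 0, 10],
    [-43, 180, 0, 0, 10],
    [-52, 216, 0, 0, 10],
    [-61, 252, 0, 0, 10],
  ],
)

```text
time: 6.4
tool_pos: [0.5061, 0.0093, 0.2226]
ee_rot: [-0.0, 0.988, 0.156, -0.001]
ft_force: [1.8, 0.1, -1.5]
width: 0.317
gripper_force: 59.3
```

drive_tool(
  moves=[
    [-9, 36, 0, 0, 10],
    [-17, 72, 0, 0, 10],
    [-26, 108, 0, 0, 10],
    [-35, 144, 0, 0, 10],
    [-44, 180, 0, 0, 10],
    [-52, 216, 0, 0, 10],
    [-59, 245, 0, 0, 10],
    [-64, 264, 0, 0, 10],
  ],
)

```text
time: 7.2
tool_pos: [0.5266, -0.2616, 0.2224]
ee_rot: [-0.001, 0.988, 0.155, -0.001]
ft_force: [1.2, -0.3, -1.4]
width: 0.324
gripper_force: 59.4
```

```bash
python3 -c "
from go import *
rel([.530,-.272,.196],18)"
```

```text
t 7.2 tcp [ 0.5266 -0.2616  0.2224] xaz 17.88 tilt 0.18 -> shift [ 0.1 11.  26.4] turn -0.1 F [ 1.2 -0.3 -1.4] w 27.7 gf 59.4 q6 0.67
```

drive_tool(
  moves=[
    [-1, 8, 14, 0, 10],
    [-1, 12, 24, 0, 10],
    [-1, 12, 26, 0, 10],
    [-1, 12, 26, 0, 10],
    [-1, 12, 26, 0, 10],
    [-1, 12, 26, 0, 10],
  ],
)

```text
time: 7.8
tool_pos: [0.5312, -0.2704, 0.199]
ee_rot: [0.0, 0.988, 0.157, 0.0]
ft_force: [-0.3, 0.2, -1.1]
width: 0.318
gripper_force: 59.4
```

```bash
python3 -c "
from go import *
rel([.530,-.272,.196],18)
import cv2
a=r.grab_frame('side');b=r.grab_frame('top')
cv2.imwrite('pics/ref.png',np.hstack([cv2.resize(a[110:260,340:490],(400,400),interpolation=cv2.INTER_CUBIC),cv2.resize(b[160:310,390:540],(400,400),interpolation=cv2.INTER_CUBIC)]))"
```

```text
t 7.8 tcp [ 0.5312 -0.2704  0.199 ] xaz 18.06 tilt 0.07 -> shift [-1.7  1.1  3. ] turn 0.1 F [-0.3  0.2 -1.1] w 27.2 gf 59.4 q6 0.66
```

View pics/ref.png

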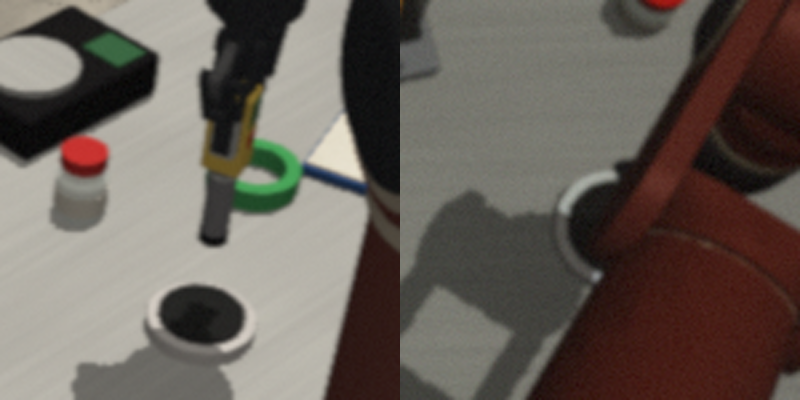

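Side crop: the nose is at about (213,240) over the black disc at (203,313), upright. I check the pixel against the projection, correct, then hold.

```bash
python3 -c "
from geo import *
from go import rel
rel([.530,-.272,.196],18)
q=proj('side',[[.530,-.272,.1],[.5312,-.2704,.103],[.53,-.272,.176],[.53,-.272,.02]]);print((q-[340,110])*400/150)"
```

```text
t 7.9 tcp [ 0.5312 -0.2707  0.199 ] xaz 18.04 tilt 0.07 -> shift [-1.5  0.8  3. ] turn 0.0 F [-1.4  0.3 -2.1] w 27.1 gf 59.4 q6 0.66
[[212.66397184 240.31500019]
 [210.78663878 237.60389688]
 [225.39603833 166.54911621]
 [200.25863818 312.18788935]]
```

drive_tool(
  moves=[
    [-1, 1, 3, 0, 10],
    [-1, 1, 3, 0, 10],
    [-1, 1, 3, 0, 10],
    [-1, 1, 3, 0, 10],
    [-1, 1, 3, 0, 10],
    [-1, 1, 3, 0, 10],
    [-1, 1, 3, 0, 10],
    [-1, 1, 3, 0, 10],
  ],
)

```text
time: 8.7
tool_pos: [0.5302, -0.2723, 0.1953]
ee_rot: [-0.0, 0.988, 0.156, -0.0]
ft_force: [-0.5, -1.4, -0.4]
width: 0.318
gripper_force: 59.4
```

drive_tool(
  moves=[
    [0, 0, 0, 0, 10],
    [0, 0, 0, 0, 10],
    [0, 0, 0, 0, 10],
    [0, 0, 0, 0, 10],
    [0, 0, 0, 0, 10],
    [0, 0, 0, 0, 10],
    [0, 0, 0, 0, 10],
    [0, 0, 0, 0, 10],
  ],
)

```text
time: 9.5
tool_pos: [0.5302, -0.2723, 0.1953]
ee_rot: [-0.0, 0.988, 0.156, -0.0]
ft_force: [-0.9, -0.3, -1.2]
width: 0.32
gripper_force: 59.4
```

```bash
python3 -c "
from go import *
rel([.530,-.272,.196],18)"
```

```text
t 9.5 tcp [ 0.5302 -0.2723  0.1953] xaz 18.0 tilt 0.0 -> shift [-0.1 -0.3 -0.7] turn -0.0 F [-0.9 -0.3 -1.2] w 27.4 gf 59.4 q6 0.66
```

Held still for about 1.6 s with the nose 8 cm over the centre. The tool can only translate and turn about its vertical axis, so I'll tilt the wand in the grip by pushing its barrel sideways against the top edge of the fixed holder, on its far side.

drive_tool(
  moves=[
    [0, 0, 0, 0, 10],
    [0, 0, 0, 0, 10],
    [0, 0, -10, 0, 10],
    [0, 0, -25, 0, 10],
    [0, -20, -30, 0, 10],
    [0, -50, -30, 0, 10],
    [0, -85, -30, 0, 10],
    [0, -120, -30, 0, 10],
  ],
)

```text
time: 10.3
tool_pos: [0.4932, -0.1575, 0.2273]
ee_rot: [0.001, 0.988, 0.156, 0.001]
ft_force: [0.6, -0.4, -1.6]
width: 0.321
gripper_force: 59.5
```

```bash
python3 -c "
from go import *
rel([.547,.289,.222],18)"
```

```text
t 10.3 tcp [ 0.4932 -0.1575  0.2273] xaz 17.96 tilt 0.15 -> shift [ 188.9 -408.2    5. ] turn -0.0 F [ 0.6 -0.4 -1.6] w 27.4 gf 59.5 q6 0.8
```

drive_tool(
  moves=[
    [13, -36, 0, 0, 10],
    [28, -72, 0, 0, 10],
    [44, -108, 0, 0, 10],
    [60, -144, 0, 0, 10],
    [77, -180, 0, 0, 10],
    [94, -216, 0, 0, 10],
    [111, -252, 0, 0, 10],
    [128, -288, 0, 0, 10],
  ],
)

```text
time: 11.1
tool_pos: [0.5264, 0.1571, 0.2275]
ee_rot: [0.0, 0.988, 0.157, 0.002]
ft_force: [0.4, 0.5, -1.4]
width: 0.319
gripper_force: 59.5
```

drive_tool(
  moves=[
    [16, -34, 0, 0, 10],
    [31, -65, 0, 0, 10],
    [45, -92, 0, 0, 10],
    [55, -108, 0, 0, 10],
    [60, -116, 0, 0, 10],
    [60, -116, 0, 0, 10],
    [60, -116, 0, 0, 10],
  ],
)

```text
time: 11.8
tool_pos: [0.5472, 0.2833, 0.2255]
ee_rot: [0.0, 0.988, 0.156, -0.0]
ft_force: [1.3, 0.3, -1.7]
width: 0.32
gripper_force: 59.5
```

```bash
python3 -c "
from go import *
rel([.547,.289,.141],18)"
```

```text
t 11.8 tcp [0.5472 0.2833 0.2255] xaz 17.96 tilt 0.04 -> shift [ 1.6 -5.6 84.5] turn -0.0 F [ 1.3  0.3 -1.7] w 27.3 gf 59.5 q6 1.61
```

drive_tool(
  moves=[
    [2, -5, 20, 0, 10],
    [2, -5, 45, 0, 10],
    [2, -5, 70, 0, 10],
    [2, -5, 82, 0, 10],
    [2, -5, 84, 0, 10],
    [2, -5, 84, 0, 10],
  ],
  grip_force=40,
)

```text
time: 12.4
tool_pos: [0.5477, 0.2891, 0.1419]
ee_rot: [-0.0, 0.988, 0.156, 0.0]
ft_force: [0.2, -0.2, -1.7]
width: 0.321
gripper_force: 59.5
```

drive_tool(
  moves=[
    [-6, 0, 0, 0, 10],
    [-12, 0, 0, 0, 10],
    [-18, 0, 0, 0, 10],
    [-24, 0, 0, 0, 10],
    [-30, 0, 0, 0, 10],
    [-36, 0, 0, 0, 10],
    [-40, 0, 0, 0, 10],
    [-40, 0, 0, 0, 10],
  ],
)

```text
time: 13.2
tool_pos: [0.511, 0.2778, 0.1431]
ee_rot: [-0.001, 0.988, 0.157, 0.004]
ft_force: [4.7, 2.7, -1.7]
width: 0.319
gripper_force: 59.1
```

```bash
python3 -c "
from go import *
rel([.477,.266,.141],18)
import cv2
cv2.imwrite('pics/tilt.png',cv2.resize(r.grab_frame('side')[220:400,140:320],(540,540),interpolation=cv2.INTER_CUBIC))"
```

```text
t 13.2 tcp [0.511  0.2778 0.1431] xaz 18.01 tilt 0.41 -> shift [-36.    0.7   1.8] turn 0.0 F [ 4.7  2.7 -1.7] w 27.2 gf 59.1 q6 1.63
```

View pics/tilt.png

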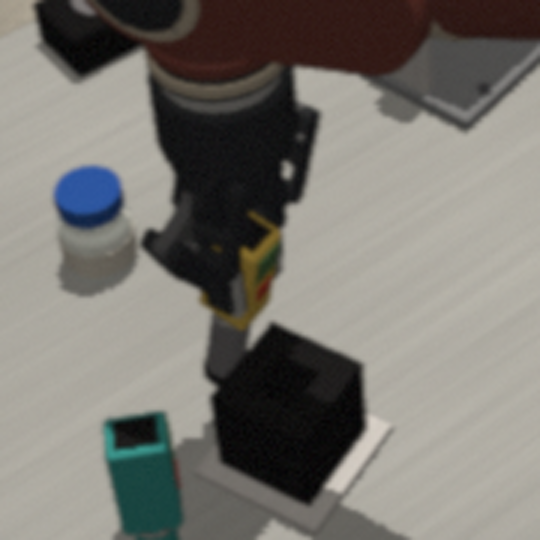

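The wand is pivoting in the grip: the barrel is at (230,345) against the holder's far edge at only about 5.5 N. I continue.

drive_tool(
  moves=[
    [-6, 0, 0, 0, 10],
    [-12, 0, 0, 0, 10],
    [-18, 0, 0, 0, 10],
    [-24, 0, 0, 0, 10],
    [-30, 0, 0, 0, 10],
    [-34, 0, 0, 0, 10],
    [-34, 0, 0, 0, 10],
  ],
)

```text
time: 13.95
tool_pos: [0.4784, 0.2673, 0.1434]
ee_rot: [-0.001, 0.988, 0.157, 0.003]
ft_force: [3.5, 2.0, 2.0]
width: 0.32
gripper_force: 59.5
```

drive_tool(
  moves=[
    [8, 0, -5, 0, 10],
    [18, 0, -20, 0, 10],
    [20, 0, -45, 0, 10],
    [20, 0, -75, 0, 10],
    [20, 0, -105, 0, 10],
    [20, 0, -135, 0, 10],
    [20, 0, -145, 0, 10],
    [20, 0, -145, 0, 10],
  ],
)

```text
time: 14.75
tool_pos: [0.4965, 0.2731, 0.2877]
ee_rot: [-0.0, 0.988, 0.156, 0.001]
ft_force: [0.2, -0.4, -1.5]
width: 0.317
gripper_force: 59.2
```

```bash
cat > tilt.py <<'E'
# fit wand tilt in the grip: model silhouette projected vs mask (side & top if visible)
from geo import *
from go import rel
from scipy.spatial.transform import Rotation as Rn
def pose():
    s=r.state();q=s["ee_rot"];return s["tool_pos"],Rn.from_quat(np.r_[q[1:],q[0]]).as_matrix()
def wand(p,R,th,dx=0,g=.0195,a=.0405):
    """grasp point at wand z=+a; tool x, up=-tool z; returns nose, axis (nose->handle)"""
    G=p-R[:,2]*g+R[:,0]*dx; ax=-np.sin(th)*R[:,0]-np.cos(th)*R[:,2]
    return G-ax*(.075+a),ax,G
def yellow(im):
    h=cv2.cvtColor(im,cv2.COLOR_BGR2HSV);return cv2.inRange(h,(18,110,40),(32,255,255))
E
python3 - <<'E'
from tilt import *
p,R=pose();rel(p,18)
im=r.grab_frame("side");np.save("t.npy",im)
for m in r.masks_of("side","wand_center"):
    g=m["region"].astype(np.uint8);print(m["confidence"],m["at"],g.sum(),cv2.boundingRect(g))
    if abs(m["at"][0]-proj("side",p)[0,0])<40: np.save("m.npy",g)
print(proj("side",p))
for t in(25,30,35,40):
    n,ax,G=wand(p,R,np.radians(t));print(t,np.round(proj("side",[n,G,n+.15*ax]).ravel(),1),np.round(n,3))
E
```

```text
t 14.75 tcp [0.4965 0.2731 0.2877] xaz 18.0 tilt 0.09 -> shift [0. 0. 0.] turn 0.0 F [ 0.2 -0.4 -1.5] w 27.1 gf 59.2 q6 1.63
0.83 [209.0, 262.2] 714 (190, 231, 48, 56)
0.67 [369.5, 187.3] 226 (359, 181, 21, 14)
[[220.96074252 259.52449511]]
25 [201.7 285.  219.9 250.5 226.  238.9] [0.543 0.288 0.203]
30 [197.2 281.1 219.9 250.5 227.5 240.2] [0.552 0.291 0.207]
35 [192.8 277.  219.9 250.5 229.  241.6] [0.56  0.294 0.213]
40 [188.7 272.7 219.9 250.5 230.4 243.1] [0.567 0.296 0.219]
```

```bash
python3 -c "
from go import *
rel([.54,-.0775,.285],9.5)"
```

```text
t 14.85 tcp [0.4953 0.2726 0.2842] xaz 18.0 tilt 0.21 -> shift [-65.6 346.8  -0.5] turn 8.5 F [ 0.4  0.4 -1.7] w 27.3 gf 59.2 q6 1.63
```

drive_tool(
  moves=[
    [-5, 20, 0, 1, 10],
    [-14, 60, 0, 2, 10],
    [-23, 105, 0, 4, 10],
    [-32, 150, 0, 5, 10],
    [-41, 200, 0, 6, 10],
    [-51, 250, 0, 7, 10],
    [-60, 300, 0, 8, 10],
    [-64, 330, 0, 8.5, 10],
  ],
  grip_force=80,
)

```text
time: 15.65
tool_pos: [0.5358, -0.0635, 0.2833]
ee_rot: [-0.0, 0.997, 0.081, -0.002]
ft_force: [-0.0, 0.4, -0.9]
width: 0.318
gripper_force: 80.9
```

drive_tool(
  moves=[
    [-2, 12, 0, 0, 10],
    [-2, 16, 0, 0, 10],
    [-2, 16, 0, 0, 10],
    [-2, 16, 0, 0, 10],
    [-2, 16, 0, 0, 10],
  ],
)

```text
time: 16.15
tool_pos: [0.5377, -0.0755, 0.2862]
ee_rot: [-0.0, 0.996, 0.084, -0.0]
ft_force: [-1.0, 0.3, -0.8]
width: 0.317
gripper_force: 80.9
```

```bash
cat >> tilt.py <<'E'
def sil(cam,p,R,th,dx=0,a=.0405,part="all"):
    n,ax,G=wand(p,R,th,dx,a=a);x=np.cross(R[:,1],ax);y=R[:,1];m=np.zeros((480*4,640*4),np.uint8)
    ph=np.linspace(0,2*np.pi,24)
    cyl=[n+h*ax+.012*(np.cos(f)*x+np.sin(f)*y) for h in(0,.076) for f in ph]
    box=[n+h*ax+i*.017*x+j*.014*y for h in(.076,.15) for i in(-1,1) for j in(-1,1)]
    for P in(cyl,box)[:1 if part=="barrel" else 2]:
        cv2.fillConvexPoly(m,cv2.convexHull(((proj(cam,P)+.5)*4).astype(np.int32)),1)
    return cv2.resize(m,(640,480),interpolation=cv2.INTER_AREA)>0
E
python3 - <<'E'
from tilt import *
rel([.5836,-.0775,.2629],9.5);p,R=pose()
for cam in("side","top"):
    im=r.grab_frame(cam);np.save(f"im_{cam}.npy",im)
    for m in r.masks_of(cam,"wand_center"):
        g=m["region"];print(cam,round(m["confidence"],2),m["at"],g.sum(),cv2.boundingRect(g.astype(np.uint8)))
        if np.linalg.norm(np.array(m["at"])-proj(cam,p+[.03,0,0])[0])<40:
            np.save(f"m_{cam}.npy",g)
            # score: barrel model coverage vs mask beyond the handle
            for t in range(24,45,2):
                b=sil(cam,p,R,np.radians(t));bar=sil(cam,p,R,np.radians(t),part="barrel")
                print(t,"iou",round((b&g).sum()/(b|g).sum(),3),"barrel in mask",round((bar&g).sum()/bar.sum(),3),cv2.boundingRect(b.astype(np.uint8)))
E
```

```text
t 16.15 tcp [ 0.5377 -0.0755  0.2862] xaz 9.62 tilt 0.02 -> shift [44.9  9.6 23.3] turn 0.1 F [-1.   0.3 -0.8] w 27.1 gf 80.9 q6 1.13
side 0.78 [189.3, 382.4] 1178 (175, 357, 28, 64)
side 0.65 [348.0, 170.0] 703 (329, 140, 49, 50)
24 iou 0.397 barrel in mask 0.556 (333, 135, 47, 60)
26 iou 0.447 barrel in mask 0.659 (332, 135, 48, 59)
28 iou 0.506 barrel in mask 0.767 (331, 135, 50, 58)
30 iou 0.57 barrel in mask 0.873 (329, 135, 52, 56)
32 iou 0.6 barrel in mask 0.918 (328, 136, 53, 54)
34 iou 0.574 barrel in mask 0.85 (327, 136, 55, 53)
36 iou 0.528 barrel in mask 0.76 (326, 136, 56, 51)
38 iou 0.48 barrel in mask 0.678 (324, 137, 58, 48)
40 iou 0.434 barrel in mask 0.593 (323, 137, 59, 47)
42 iou 0.387 barrel in mask 0.514 (322, 138, 60, 44)
44 iou 0.343 barrel in mask 0.435 (321, 138, 62, 43)
top 0.81 [147.8, 275.5] 513 (132, 267, 37, 23)
top 0.47 [393.2, 220.8] 68 (388, 218, 16, 6)
24 iou 0.094 barrel in mask 0.0 (374, 195, 33, 33)
26 iou 0.089 barrel in mask 0.0 (374, 193, 33, 36)
28 iou 0.086 barrel in mask 0.0 (374, 191, 33, 39)
30 iou 0.082 barrel in mask 0.0 (374, 189, 33, 41)
32 iou 0.078 barrel in mask 0.0 (373, 187, 34, 44)
34 iou 0.075 barrel in mask 0.0 (373, 185, 34, 46)
36 iou 0.072 barrel in mask 0.0 (373, 183, 34, 49)
38 iou 0.069 barrel in mask 0.0 (372, 181, 35, 51)
40 iou 0.067 barrel in mask 0.0 (372, 179, 35, 54)
42 iou 0.065 barrel in mask 0.0 (372, 177, 35, 56)
44 iou 0.063 barrel in mask 0.0 (372, 175, 35, 59)
```

Run:
```python
from tilt import *
from scipy.optimize import minimize
rel([.5836,-.0775,.2629],9.5);p,R=pose()
g=np.load("m_side.npy");im=np.load("im_side.npy")
def cost(v,verbose=0):
    th,dx,a=np.radians(v[0]),v[1]/1000,v[2]/1000
    n,ax,G=wand(p,R,th,dx,a=a)
    # outline region: compare mask and barrel on the half plane of nose-side from 30mm up the barrel
    b=sil("side",p,R,th,dx,a,"barrel")
    c=proj("side",[n+.05*ax])[0];d=proj("side",[n])[0]-c;d/=np.linalg.norm(d)
    yy,xx=np.mgrid[:480,:640];H=((xx-c[0])*d[0]+(yy-c[1])*d[1])>0
    return ((b^g)&H).sum()
res=[]
for t in np.arange(27,38,.5):
    best=min((cost([t,dx,a]),dx,a) for dx in(-4,-2,0,2,4) for a in(38.5,40.5,42.5));res.append((t,)+best);
for q in sorted(res,key=lambda q:q[1])[:8]:print(q)
print("dx0",[(t,cost([t,0,40.5])) for t in np.arange(29,36,.5)])
big=cv2.resize(im[120:210,305:395],(540,540),interpolation=cv2.INTER_CUBIC);ov=big.copy()
for t,col in((32,(0,255,0)),(35,(0,0,255))):
    s=cv2.resize(sil("side",p,R,np.radians(t),part="barrel")[120:210,305:395].astype(np.uint8),(540,540),interpolation=cv2.INTER_NEAREST)
    cv2.drawContours(ov,cv2.findContours(s,0,1)[0],-1,col,1)
cv2.imwrite("pics/fit.png",ov)
```

```text
t 16.35 tcp [ 0.5379 -0.0762  0.2864] xaz 9.56 tilt 0.01 -> shift [44.9  8.9 23.6] turn 0.1 F [ 0.4 -0.8 -1.1] w 27.4 gf 80.9 q6 1.13
(np.float64(29.5), np.int64(15), 4, 38.5)
(np.float64(29.0), np.int64(16), 4, 38.5)
(np.float64(30.5), np.int64(18), 2, 38.5)
(np.float64(31.5), np.int64(19), 0, 40.5)
(np.float64(30.0), np.int64(20), 2, 38.5)
(np.float64(31.0), np.int64(21), 0, 40.5)
(np.float64(33.5), np.int64(23), -4, 42.5)
(np.float64(32.0), np.int64(25), -2, 40.5)
dx0 [(np.float64(29.0), np.int64(85)), (np.float64(29.5), np.int64(67)), (np.float64(30.0), np.int64(52)), (np.float64(30.5), np.int64(35)), (np.float64(31.0), np.int64(21)), (np.float64(31.5), np.int64(19)), (np.float64(32.0), np.int64(26)), (np.float64(32.5), np.int64(47)), (np.float64(33.0), np.int64(58)), (np.float64(33.5), np.int64(75)), (np.float64(34.0), np.int64(94)), (np.float64(34.5), np.int64(106)), (np.float64(35.0), np.int64(124)), (np.float64(35.5), np.int64(142))]
```

View pics/fit.png

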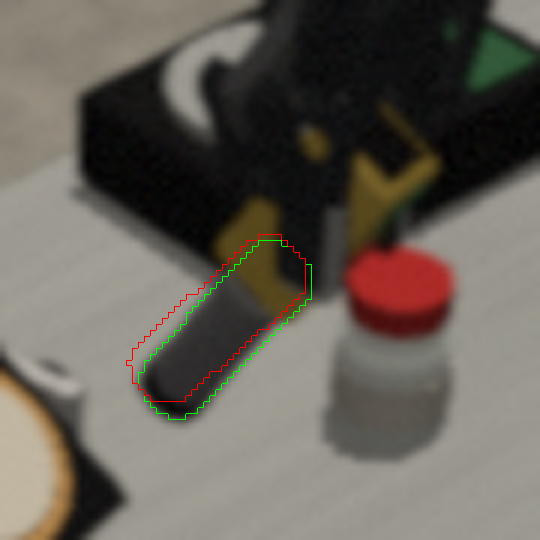

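The last picture confirms it: the green outline (about 31–32°) fits the barrel, red (35°) does not. The stage needs about 35°, so I go back and add about 4° at the holder edge.

```bash
python3 -c "
from go import *
rel([.502,.275,.285],18)"
```

```text
t 16.35 tcp [ 0.5379 -0.0762  0.2864] xaz 9.56 tilt 0.01 -> shift [  23.  -352.3    1.4] turn -8.4 F [ 0.4 -0.8 -1.1] w 27.4 gf 80.9 q6 1.13
```

drive_tool(
  moves=[
    [-4, -20, 0, -1, 10],
    [-6, -60, 0, -2, 10],
    [-3, -105, 0, -4, 10],
    [1, -150, 0, -5, 10],
    [6, -200, 0, -6, 10],
    [12, -250, 0, -7, 10],
    [18, -300, 0, -8, 10],
    [22, -335, 0, -8.4, 10],
  ],
)

```text
time: 17.15
tool_pos: [0.5034, 0.2602, 0.2866]
ee_rot: [-0.0, 0.988, 0.157, 0.0]
ft_force: [0.2, -1.4, -1.7]
width: 0.319
gripper_force: 80.9
```

drive_tool(
  moves=[
    [3, -14, 0, 0, 10],
    [4, -17, 0, 0, 10],
    [4, -17, 0, 0, 10],
    [4, -17, 0, 0, 10],
  ],
)

```text
time: 17.55
tool_pos: [0.5031, 0.2733, 0.2864]
ee_rot: [0.0, 0.988, 0.155, 0.0]
ft_force: [-0.8, 0.4, -0.3]
width: 0.314
gripper_force: 80.9
```

```bash
python3 -c "
from go import *
rel([.502,.275,.143],18)"
```

```text
t 17.55 tcp [0.5031 0.2733 0.2864] xaz 17.81 tilt 0.03 -> shift [ -0.6  -2.  143.4] turn -0.2 F [-0.8  0.4 -0.3] w 26.8 gf 80.9 q6 1.63
```

drive_tool(
  moves=[
    [0, -2, 35, 0, 10],
    [0, -2, 75, 0, 10],
    [0, -2, 110, 0, 10],
    [0, -2, 135, 0, 10],
    [0, -2, 143, 0, 10],
    [0, -2, 143, 0, 10],
    [-5, -2, 143, 0, 10],
    [-10, -2, 143, 0, 10],
  ],
  grip_force=60,
)

```text
time: 18.35
tool_pos: [0.4938, 0.2735, 0.1458]
ee_rot: [-0.0, 0.988, 0.155, 0.002]
ft_force: [-0.1, -0.3, -1.1]
width: 0.316
gripper_force: 81.0
```

```bash
python3 -c "
from go import *
rel([.4722,.2653,.143],18)"
```

```text
t 18.35 tcp [0.4938 0.2735 0.1458] xaz 17.87 tilt 0.22 -> shift [-23.1   1.2   2.7] turn -0.1 F [-0.1 -0.3 -1.1] w 27.0 gf 81.0 q6 1.63
```

drive_tool(
  moves=[
    [-6, 1, 0, 0, 10],
    [-12, 1, 0, 0, 10],
    [-17, 1, 0, 0, 10],
    [-20, 1, 0, 0, 10],
    [-20, 1, 0, 0, 10],
    [-20, 1, 0, 0, 10],
  ],
)

```text
time: 18.95
tool_pos: [0.4764, 0.2673, 0.146]
ee_rot: [-0.001, 0.988, 0.156, 0.004]
ft_force: [4.6, 1.4, 2.3]
width: 0.317
gripper_force: 81.4
```

```bash
python3 -c "
from go import *
rel([.4722,.2653,.143],18)"
```

```text
t 18.95 tcp [0.4764 0.2673 0.146 ] xaz 17.91 tilt 0.48 -> shift [-4.6  0.6  2.9] turn -0.1 F [4.6 1.4 2.3] w 27.1 gf 81.4 q6 1.63
```

drive_tool(
  moves=[
    [-3, 0, 1, 0, 10],
    [-6, 0, 2, 0, 10],
    [-7, 0, 2, 0, 10],
    [-7, 0, 2, 0, 10],
  ],
)

```text
time: 19.35
tool_pos: [0.47, 0.2652, 0.1435]
ee_rot: [-0.001, 0.988, 0.156, 0.004]
ft_force: [6.5, 2.8, 1.0]
width: 0.323
gripper_force: 81.3
```

drive_tool(
  moves=[
    [8, 0, -4, 0, 10],
    [20, 0, -18, 0, 10],
    [26, 0, -45, 0, 10],
    [26, 0, -80, 0, 10],
    [26, 0, -115, 0, 10],
    [26, 0, -135, 0, 10],
    [26, 0, -143, 0, 10],
    [26, 0, -143, 0, 10],
  ],
)

```text
time: 20.15
tool_pos: [0.4919, 0.2721, 0.2846]
ee_rot: [0.0, 0.988, 0.156, -0.0]
ft_force: [0.2, -1.2, -1.7]
width: 0.319
gripper_force: 81.1
```

```bash
python3 -c "
from go import *
rel([.54,-.0775,.285],9.5)"
```

```text
t 20.15 tcp [0.4919 0.2721 0.2846] xaz 17.9 tilt 0.03 -> shift [-6.170e+01  3.475e+02 -3.000e-01] turn 8.4 F [ 0.2 -1.2 -1.7] w 27.2 gf 81.1 q6 1.63
```

drive_tool(
  moves=[
    [-5, 20, 0, 1, 10],
    [-14, 60, 0, 2, 10],
    [-23, 105, 0, 4, 10],
    [-32, 150, 0, 5, 10],
    [-41, 200, 0, 6, 10],
    [-50, 250, 0, 7, 10],
    [-58, 300, 0, 8, 10],
    [-61, 333, 0, 8.4, 10],
  ],
)

```text
time: 20.95
tool_pos: [0.5348, -0.0661, 0.2812]
ee_rot: [-0.001, 0.997, 0.082, -0.003]
ft_force: [0.3, -0.3, -0.8]
width: 0.319
gripper_force: 81.0
```

drive_tool(
  moves=[
    [0, 12, 0, 0, 10],
    [0, 14, 0, 0, 10],
    [0, 14, 0, 0, 10],
    [0, 14, 0, 0, 10],
    [0, 14, 0, 0, 10],
  ],
)

```text
time: 21.45
tool_pos: [0.5385, -0.0759, 0.2842]
ee_rot: [-0.0, 0.996, 0.084, -0.0]
ft_force: [0.1, -0.7, -0.8]
width: 0.321
gripper_force: 81.0
```

```bash
cat >> tilt.py <<'E'
def fit():
    p,R=pose();r.grab_frame("side")
    for m in r.masks_of("side","wand_center"):
        g=m["region"];n,ax,G=wand(p,R,.6)
        if np.linalg.norm(np.array(m["at"])-proj("side",[(n+G)/2])[0])<35: break
    else: print("no mask");return
    yy,xx=np.mgrid[:480,:640]
    def cost(t,dx,a):
        th=np.radians(t);n,ax,G=wand(p,R,th,dx/1000,a=a/1000);b=sil("side",p,R,th,dx/1000,a/1000,"barrel")
        c=proj("side",[n+.05*ax])[0];d=proj("side",[n])[0]-c;d/=np.linalg.norm(d)
        return int(((b^g)&(((xx-c[0])*d[0]+(yy-c[1])*d[1])>0)).sum())
    print(sorted((cost(t,dx,a),float(t),dx,a) for t in np.arange(29,41,.5) for dx in(-3,0,3) for a in(38.5,40.5,42.5))[:6])
    print("dx0",sorted((cost(t,0,40.5),float(t)) for t in np.arange(29,41,.5))[:4])
E
python3 -c "
from tilt import *
rel([.5836,-.0775,.2629],9.5);fit()"
```

```text
t 21.45 tcp [ 0.5385 -0.0759  0.2842] xaz 9.62 tilt 0.02 -> shift [44.2  9.1 21.3] turn 0.1 F [ 0.1 -0.7 -0.8] w 27.4 gf 81.0 q6 1.13
[(20, 34.0, 3, 38.5), (22, 35.5, 0, 38.5), (24, 33.5, 3, 38.5), (25, 34.0, 3, 40.5), (26, 34.5, 3, 38.5), (26, 35.5, 0, 40.5)]
dx0 [(26, 35.5), (28, 36.0), (29, 35.0), (33, 34.5)]
```

The tilt is now about 35°. Final approach.

drive_tool(
  moves=[
    [10, 4, 2, 0, 10],
    [22, 8, 7, 0, 10],
    [34, 9, 14, 0, 10],
    [41, 9, 19, 0, 10],
    [44, 9, 21, 0, 10],
    [44, 9, 21, 0, 10],
    [44, 9, 21, 0, 10],
    [44, 9, 21, 0, 10],
  ],
)

```text
time: 22.35
tool_pos: [0.5835, -0.079, 0.2638]
ee_rot: [0.0, 0.997, 0.083, 0.0]
ft_force: [0.4, 0.3, -1.0]
width: 0.32
gripper_force: 81.0
```

```bash
python3 -c "
from tilt import *
rel([.5836,-.0775,.2629],9.5);fit()
p,R=pose();n,ax,G=wand(p,R,np.radians(35));c=np.array([.6943,-.059,.1223]);t=(c-n)@ax/1
print('dist',np.linalg.norm(c-n),'miss mm',np.linalg.norm(np.cross(c-n,ax))*1000)"
```

```text
t 22.35 tcp [ 0.5835 -0.079   0.2638] xaz 9.5 tilt 0.04 -> shift [ 0.4 -1.4  0.9] turn -0.0 F [ 0.4  0.3 -1. ] w 27.3 gf 81.0 q6 1.14
[(12, 34.0, 3, 38.5), (13, 33.5, 3, 38.5), (16, 34.0, 3, 40.5), (17, 35.0, 0, 38.5), (18, 34.5, 3, 38.5), (18, 35.5, 0, 38.5)]
dx0 [(20, 35.5), (21, 36.0), (23, 35.0), (27, 34.5)]
dist 0.08102336647470997 miss mm 1.494655199771417
```

drive_tool(
  moves=[
    [0, -1, 1, 0, 10],
    [0, -1, 1, 0, 10],
    [0, -1, 1, 0, 10],
    [0, -1, 1, 0, 10],
    [0, -1, 1, 0, 10],
    [0, -1, 1, 0, 10],
    [0, -1, 1, 0, 10],
    [0, -1, 1, 0, 10],
  ],
)

```text
time: 23.25
tool_pos: [0.5834, -0.078, 0.2623]
ee_rot: [0.0, 0.997, 0.083, 0.0]
ft_force: [0.3, 0.0, -1.5]
width: 0.322
gripper_force: 81.0
```

drive_tool(
  moves=[
    [0, 0, 0, 0, 10],
    [0, 0, 0, 0, 10],
    [0, 0, 0, 0, 10],
    [0, 0, 0, 0, 10],
    [0, 0, 0, 0, 10],
    [0, 0, 0, 0, 10],
    [0, 0, 0, 0, 10],
    [0, 0, 0, 0, 10],
  ],
)

```text
time: 24.05
tool_pos: [0.5834, -0.0779, 0.2623]
ee_rot: [0.0, 0.997, 0.083, 0.0]
ft_force: [0.6, 0.7, -1.2]
width: 0.317
gripper_force: 81.0
```

```bash
python3 -c "
from tilt import *
rel([.5836,-.0775,.2629],9.5);fit()
print(r.sign_off())"
```

```text
t 24.05 tcp [ 0.5834 -0.0779  0.2623] xaz 9.5 tilt 0.0 -> shift [ 0.3 -0.4 -0.6] turn 0.0 F [ 0.6  0.7 -1.2] w 27.1 gf 81.0 q6 1.15
[(6, 33.5, 3, 38.5), (11, 33.5, 3, 40.5), (11, 35.0, 0, 40.5), (12, 34.0, 3, 38.5), (17, 35.5, 0, 40.5), (18, 35.0, 0, 38.5)]
dx0 [(11, 35.0), (17, 35.5), (26, 34.5), (35, 34.0)]
the job is handed in; nothing more can be done
None
```

Handed in at about 24 s: the wand was held upright about 8 cm over the reference for roughly 1.6 s, tilted in the grip against the holder's edge, and is still held, aimed squarely at the white disc from about 8 cm; aim and tilt are camera estimates, roughly 2 mm and 1–2°.

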